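Set the pull-to-unlock kitchen timer

TASK

Set the kitchen timer that stands on the hob's wooden cover board: pull its knob up to unlock it, turn it clockwise to the raised bar on the rim and on past it, feeling for the notch that lies a little beyond the bar, and push the knob back down into that notch until it is fully home. Do not force the knob against its catch, and leave the jar, the can and the shaker where they are.

Things in the scene. Friction and masses are not known exactly. Their poses are not given: they have to be found in the camera images.
- timer: White round kitchen timer, 126 mm across, 50 mm high without its knob, held fast to the wooden board by a suction foot. Origin: centre of its underside, on the knob's axis, which is vertical (timer z). The top face is at z = +50. Timer -x points to a small round rest pip (7 mm wide, 2 mm high, 52 mm from the axis); at rest the knob's nose points to it.
- marker_bar: Raised radial bar on the timer's rim, 15 x 6 mm, 3 mm high, fixed 53 mm from the axis, 0.85 rad clockwise from the rest pip seen from above. Origin: its middle, level with the timer's top face; -x points outward. The notch to push the knob into lies 0.08 to 0.60 rad clockwise beyond the bar, elsewhere each time, unseen: it must be felt. The only other notch is the one at rest.
- knob_grip (a point): Point on the knob's axis, 26 mm above the underside of the knob, a good height to grip. The black knob is a round skirt (76 mm across, 8 mm thick) that carries an upright bar grip 16 mm thick (along its y), 68 mm long (along its x), from 8 to 40 mm above the knob's underside. Pinch the bar across its thickness from above. Its -x axis is the way the nose points (steel line on the nose). z up.
- knob_nose (a point): Foot of the knob's nose, 34 mm from the axis, at the top of the skirt: shows where the knob points.
- knob_lift (a joint): How far the knob is pulled up, m. 0 = fully home (underside of the knob 2 mm above the timer's top face), stop at 0.012. Friction of about 3 N holds it at any height. Below 0.007 a key under the knob sits in a notch and the knob cannot turn; from about 0.0075 up it turns freely. Pulled up and lowered anywhere but over a notch, the key meets the catch plate at 0.007 and must not be pressed hard; over the notch the knob sinks to 0, its firm lower stop.
- dial (a joint): Turn of the knob, rad; grows clockwise as seen from above; 0 = nose at the rest pip (it starts within 0.08 of that), 0.85 = nose at the raised bar, stop at 1.65. Turning takes about 0.04 N m. When the knob is home at rest it has about 0.1 rad of play either way; the notch beyond the bar has about 0.044 rad of play either way from its middle. With the knob pressed down lightly (3 to 8 N at the key) while it is turned slowly, it drops into the notch by itself.
- key: The hidden steel key under the knob (8 x 5 mm section, 34 mm from the axis, fixed to the knob). More than 35 N between the key and the catch plate or the notch walls damages it: a push of 35 N beyond the friction on a knob that is not over the notch, or 1.2 N m of turning on a knob that has dropped in.
- tin_can: Tin can, 75 mm wide, 110 mm high, on the board. Bystander; its origin is the centre of its underside.
- salt_shaker: Small glass shaker with a grey domed cap, 44 mm wide, 90 mm high, on the board. Bystander; its origin is the centre of its underside.
- honey_jar: Honey jar with a grey lid, 71 mm wide, 110 mm high, on the board. Bystander; its origin is the centre of its underside.

How it is judged:
By the outcome, as a careful person would: the job done as asked, in the order asked, and still so for the second after the job is handed in, with the robot touching nothing.
It also fails if it takes over 48 s, if anything falls off the work surface, if the arm or the gripper's body presses on something with over 40 N, if the wrist force passes 120 N, or if a joint passes its speed limit or range.

ROBOT

A 6-joint arm with a two-finger parallel gripper is mounted at the origin on a cart in front of the work surface, level with it; the furniture and walls round the work are solid. World frame = base frame: x ahead of the robot, y to its left, z up, the work surface at z = 0. Lengths are in m, angles in rad, forces in N, time in s.
With the tool pointing down it reaches from about 0.25 to 0.775 m from the base axis. Payload 8.9 kg.
Tool frame: the origin (TCP) lies midway between the tips of the shut fingers; the grasp point (between the pads) lies 19 mm behind it (r.grip_point_offset is the distance from the TCP to the grasp point, in m); z points along the fingers, y is the line along which they close (so a half turn about z gives the same grasp; the last joint's range is limited). The gripper opens to 85 mm and grips with 20 to 120 N. Pads are 22 mm wide; open, the fingers measure 114 mm over their backs; the gripper's body (76 mm by 85 mm) begins 54 mm behind the grasp point. The pads swing forward as they close: fully open they stand 13 mm farther back than shut.
Start: joints at [0.977, 0.291, -0.153, 1.127, 0, 1.431], TCP at [0.231, 0.472, 0.231] pointing down, gripper open.
Joint ranges: [-2.52, 2.52], [-0.91, 1.74], [-1.3, 1.37], [-1.96, 2.02], [-1.52, 1.47], [-3.14, 3.14]. Speed limits (rad/s): [2.22, 2.22, 2.79, 3.14, 3.14, 3.14].

INTERFACE

Orientations are given as a unit quaternion [w, x, y, z].
In Python, from rig import r, imaging gives the robot as it stands.
- The arm moves only by the tool send_rows, never from a script. Its argument "moves" is a list of rows, each an object with "hand": the finger opening in mm, from 0 to 85.4; "translation": the shift along the world's x, y, z in mm, a list of three; "spin": the turn about the world's z in degrees. In form: [{"hand": hand, "translation": [x, y, z], "spin": spin}, ...]. A call has exactly 8 rows; each row shifts and turns the commanded pose from where the row before left it; what a row does not reach is not made up. A row lasts 1/10 s, in which the tool goes at most 50 mm and 8.59 degrees, less where a joint would pass 70% of its speed; a pose out of reach is approached as far as the arm can. A call with a gripper value outside its range is refused whole. The fingers move at their own pace and stop on an object; "squeeze" is the grip in N (left out, the last holds). Time passes only in rows, so rows that do not move let the fingers close, or fill a call up. It gives the time, the measured TCP pose, the force, the opening and the grip force at its end, in the units of the state.
- r.observe(): the state, without advancing time (a new reading comes with each control period).
- imaging.camera(name): name is "scene" or "top" or "wrist"; returns a dict with "color" (384x512x3 uint8, red, green, blue), "fx", "fy", "cx", "cy" (pixels), "eye" and "attitude" of the camera in the world. Camera axes: x right, y down, z forward; pixel columns grow to the right and rows downward; lengths in m; the calibration is good to about 2 mm. A picture is of the moment at which its call begins. There is no depth.
- r.job_done(): hands the job in; it is judged then, once.
Trained networks look in a picture, given as the dict that the camera call returned (one of the last four; its "shot" number tells which), for a name from the list of things; names that differ only in an ending like _2 or _b are one class to them, and where a whole thing is asked for, a point or a joint stands for the part that bears it (a point fixed in the world has none). Each returns a list of dicts, best first, with "p" (0 to 1); they miss things now and then, are a little off and sometimes report something else, mostly with a low value. They report only what shows in the picture. A call takes as long as a camera call.
- imaging.look_for(target, picture): "at" ([x, y, z] in m, in the coordinates of the camera as it stood for that picture, good to about 4 mm: the middle of the surface that is visible of it).
The state is a dict: "clock": time; "qpos": joint angles; "qd": joint speeds; "joint_efforts": joint torques, N m; "position": TCP position; "tcp_rot": TCP orientation; "ft_force": force on the tool from outside, world axes, zero at the start; "wrist_torque": the same for the moment, N m; "gripper_width": finger opening in m; "gripper_force": force on a finger pad.
Only numpy, scipy, OpenCV 4.12 (cv2) and the standard library are available. Lean on these libraries where they do the work, as an engineer would, in place of code of your own. Each camera call takes 0.05 s, during which the arm holds its last target. There are 200 camera calls.

## Working session

There is one attempt and no reset: what is moved stays moved. The work goes in short steps, Python scripts to look and compute and a tool call to move; the robot and the scene stay as the last step left them, time stands still between calls to the robot, and variables do not carry over. Pictures are saved under pics/ and viewed, at most 10 in all, crops included, and the job is handed in when it is done.

Besides the shell and the picture viewer there is one more tool, called after ">>>" by a JSON object that holds its "name" and its "arguments", one argument or row to a line. send_rows: Moves the arm, as the interface text tells. Its arguments: {"type":"object","properties":{"moves":{"type":"array"},"squeeze":{"type":"number"}},"required":["moves"]}

```bash
mkdir -p pics; cat > h.py <<'E'
from rig import r, imaging
import numpy as np, cv2
from scipy.spatial.transform import Rotation as R
def shot(n):
    return imaging.camera(n)
def M(p):
    a=np.array(p["attitude"],float)
    return a if a.shape==(3,3) else R.from_quat(a[[1,2,3,0]]).as_matrix()
def world(p,c): return np.array(p["eye"])+M(p)@np.array(c)
def pix(p,w):
    c=M(p).T@(np.array(w)-np.array(p["eye"])); return p["fx"]*c[0]/c[2]+p["cx"],p["fy"]*c[1]/c[2]+p["cy"]
def ray(p,u,v,z):
    d=M(p)@np.array([(u-p["cx"])/p["fx"],(v-p["cy"])/p["fy"],1]); e=np.array(p["eye"]); return e+d*(z-e[2])/d[2]
def save(p,f): cv2.imwrite("pics/"+f,p["color"][:,:,::-1])
def find(p,names):
    for n in names:
        for d in imaging.look_for(n,p)[:2]: print(n,round(d["p"],2),world(p,d["at"]).round(4))
E
python3 - <<'E'
from h import *
for n in ["top","scene"]:
    p=shot(n); print(n,p["eye"],p["attitude"]); save(p,n+"1.png")
    find(p,["timer","marker_bar","knob_grip","knob_nose","tin_can","salt_shaker","honey_jar"])
print(r.observe())
E
```

```text
top [0.46694859 0.04102539 0.96708971] [-0.06031632  0.70889458 -0.69948766  0.06743465]
timer 0.59 [ 0.5598 -0.0239  0.111 ]
marker_bar 0.6 [ 0.5565 -0.0185  0.1153]
knob_grip 0.92 [ 0.5575 -0.0235  0.1134]
knob_grip 0.53 [0.7376 0.0016 0.1622]
tin_can 0.72 [0.5062 0.3026 0.1631]
tin_can 0.44 [ 0.513  -0.2211  0.1304]
salt_shaker 0.67 [ 0.5148 -0.2188  0.1297]
honey_jar 0.72 [0.7395 0.0075 0.1649]
scene [ 0.179129   -0.63792206  0.98922912] [-0.35098424  0.89279709 -0.26299472  0.10274822]
timer 0.98 [ 0.5483 -0.0366  0.1049]
marker_bar 0.54 [ 0.5039 -0.2388  0.1085]
knob_nose 0.94 [ 0.558  -0.0338  0.113 ]
knob_nose 0.24 [0.5019 0.2861 0.1366]
tin_can 0.78 [0.5012 0.2924 0.1347]
salt_shaker 0.7 [ 0.5045 -0.2396  0.1111]
honey_jar 0.96 [ 0.7359 -0.015   0.1372]
{'clock': 0.8, 'qpos': array([ 9.76700725e-01,  2.90698718e-01, -1.53382356e-01,  1.12668070e+00,
        2.85362376e-05,  1.43151878e+00]), 'qd': array([-0.00053949, -0.00129139, -0.00073925, -0.00076227, -0.00018329,
        0.00096   ]), 'joint_efforts': array([-6.03586250e-04, -5.36974812e+01,  3.31633401e+01,  1.66070920e-03,
       -3.52305150e-06,  5.93394134e-06]), 'position': array([0.23061985, 0.47165529, 0.23131237]), 'tcp_rot': array([-7.12575787e-06,  2.25454017e-01,  9.74253810e-01,  2.12428538e-05]), 'ft_force': array([ 0.75400145, -0.56352448, -0.10719302]), 'wrist_torque': array([-0.01871396,  0.01443899, -0.01701376]), 'gripper_force': 0.0, 'gripper_width': 0.08551766574617488}
```

```bash
python3 - <<'E'
import cv2,numpy as np
a=cv2.imread("pics/top1.png");b=cv2.imread("pics/scene1.png")
def sc(i): return cv2.resize(i,(400,300))
from h import *
p=shot("top");u,v=map(int,pix(p,[.558,-.024,.1]));print(u,v)
c=p["color"][v-40:v+40,u-40:u+40,::-1]
c=cv2.resize(c,(560,560),interpolation=cv2.INTER_CUBIC)
cv2.imwrite("pics/c1.png",c); cv2.imwrite("pics/both.png",np.hstack([sc(a),sc(b)]))
E
```

```text
276 216
```

View pics/c1.png

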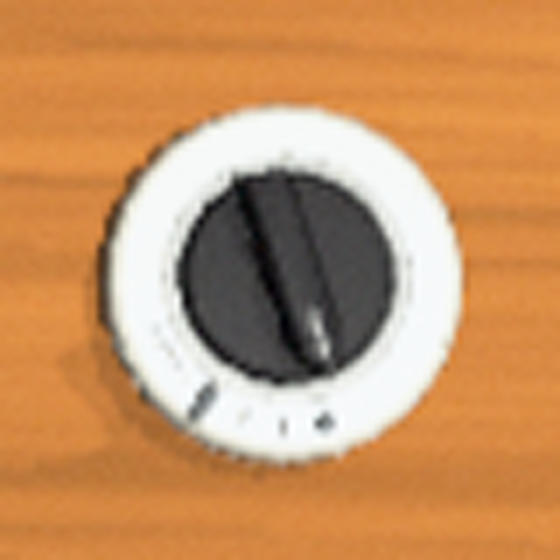

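View pics/both.png

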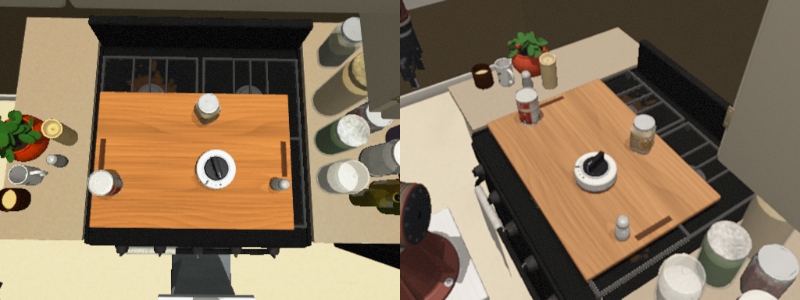

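The top crop shows the timer centre at about (286,284), the nose foot at (320,365), the pip at (325,424) and the bar at (203,402). The image's up direction is world +x. The nose and pip point near 195° in world yaw. I'll close the fingers along 105° yaw and go to hover.

>>> {"name": "send_rows", "arguments": {
  "moves": [
    {"hand":60,"translation":[18,-25,12],"spin":2.5},
    {"hand":60,"translation":[18,-33,12],"spin":2.5},
    {"hand":60,"translation":[18,-33,12],"spin":2.5},
    {"hand":60,"translation":[18,-33,12],"spin":2.5},
    {"hand":60,"translation":[20,-33,12],"spin":2.5},
    {"hand":60,"translation":[20,-33,6],"spin":2.5},
    {"hand":60,"translation":[20,-33,0],"spin":2.5},
    {"hand":60,"translation":[20,-33,0],"spin":2.5}
  ],
  "squeeze": 60
}}

```text
clock: 1.65
position: [0.3833, 0.2143, 0.2977]
tcp_rot: [0.0, 0.052, 0.999, 0.0]
ft_force: [0.7, 0.4, -0.5]
gripper_width: 0.0602
gripper_force: 0.0
```

>>> {"name": "send_rows", "arguments": {
  "moves": [
    {"hand":60,"translation":[20,-33,0],"spin":2.5},
    {"hand":60,"translation":[20,-33,0],"spin":2.5},
    {"hand":60,"translation":[20,-33,0],"spin":3},
    {"hand":60,"translation":[20,-33,0],"spin":3},
    {"hand":60,"translation":[20,-33,0],"spin":3},
    {"hand":60,"translation":[20,-33,0],"spin":3},
    {"hand":60,"translation":[16,-28,0],"spin":4},
    {"hand":60,"translation":[0,0,0],"spin":0}
  ]
}}

```text
clock: 2.45
position: [0.5201, -0.0135, 0.2968]
tcp_rot: [0.0, -0.129, 0.992, -0.0]
ft_force: [-0.9, 0.7, -0.7]
gripper_width: 0.0599
gripper_force: 0.0
```

```bash
python3 - <<'E'
from h import *
s=r.observe();print(s["position"],s["tcp_rot"],s["gripper_width"],s["clock"])
p=shot("wrist");print(p["eye"],p["fx"]);save(p,"w1.png")
find(p,["timer","marker_bar","knob_grip","knob_nose"])
E
```

```text
[ 0.52014769 -0.01346855  0.29675331] [ 2.56883211e-05 -1.29312353e-01  9.91603814e-01 -4.37084205e-04] 0.05986177199187832 2.45
[ 0.45092399 -0.03273528  0.44007798] 334.5945038438483
timer 0.66 [ 0.5484 -0.0221  0.1048]
marker_bar 0.7 [0.5175 0.2803 0.0708]
knob_grip 0.8 [ 0.555  -0.0254  0.1125]
knob_nose 0.67 [ 0.5527 -0.0272  0.1117]
```

View pics/w1.png

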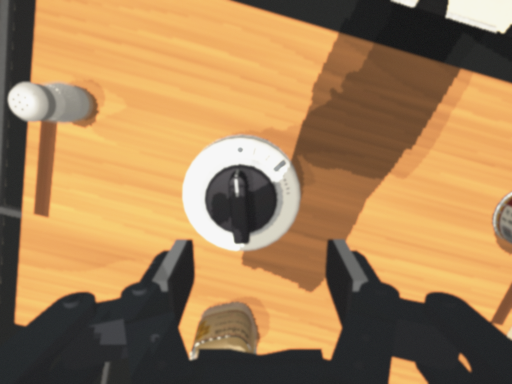

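Wrist picture: timer centred at about (241,193), pip at (240,150), bar at (280,166), nose near (238,178), far end of the grip at (241,240). Next I'll measure it by fitting the outlines.

```bash
python3 - <<'E'
from h import *
from scipy.optimize import least_squares
ps={n:shot(n) for n in ["wrist","top"]}
obs={}
for n,p in ps.items():
    u,v=map(int,pix(p,[.556,-.024,.1])); h=75 if n=="wrist" else 40
    g=p["color"][v-h:v+h,u-h:u+h]
    m=((g.min(2)>125)).astype(np.uint8)
    cs,_=cv2.findContours(m,cv2.RETR_EXTERNAL,cv2.CHAIN_APPROX_NONE)
    c=max(cs,key=cv2.contourArea)
    c=cv2.convexHull(c); e=cv2.fitEllipse(c); print(n,e[0][0]+u-h,e[0][1]+v-h,e[1])
    obs[n]=[e[0][0]+u-h,e[0][1]+v-h]
    cv2.imwrite(f"pics/c_{n}.png",cv2.resize(g[:,:,::-1],(400,400),interpolation=cv2.INTER_CUBIC))
    print(n,"origin",u-h,v-h,"scale",400/(2*h))
f=lambda w:np.concatenate([np.array(pix(ps[n],w))-obs[n] for n in ps])
s=least_squares(f,[.556,-.024,.1],x_scale=.01);print("centre",s.x,s.fun)
for z in(.09,.1,.11):
  print(z,[ray(ps[n],*obs[n],z).round(4) for n in ps])
a=cv2.imread("pics/c_wrist.png");b=cv2.imread("pics/c_top.png");cv2.imwrite("pics/cc.png",np.hstack([a,b]))
E
```

```text
wrist 235.8382339477539 193.3963851928711 (117.60306549072266, 118.42949676513672)
wrist origin 163 119 scale 2.6666666666666665Traceback (most recent call last):
  File "<stdin>", line 10, in <module>
ValueError: max() iterable argument is empty
```

```bash
cat > m.py <<'E'
from h import *
from scipy.optimize import least_squares
w=shot("wrist"); t=shot("top"); t["color"]=cv2.imread("pics/top1.png")[:,:,::-1]
ps={"wrist":w,"top":t}; crops=[];O={}
for n,p in ps.items():
    u,v=map(int,pix(p,[.556,-.024,.1])); h=75 if n=="wrist" else 40
    g=np.ascontiguousarray(p["color"][v-h:v+h,u-h:u+h]); O[n]=(u-h,v-h,h)
    for nm,m in(("white",g.min(2)>125),):
        cs,_=cv2.findContours(m.astype(np.uint8),cv2.RETR_EXTERNAL,cv2.CHAIN_APPROX_NONE)
        c=cv2.convexHull(max(cs,key=cv2.contourArea)).reshape(-1,2)+[u-h,v-h]
    p["hull"]=c.astype(float)
    crops.append(cv2.resize(g[:,:,::-1],(400,400),interpolation=cv2.INTER_CUBIC))
    print(n,"origin",u-h,v-h,"scale",200/h)
th=np.linspace(0,2*np.pi,180)
def res(q,names=("wrist","top")):
    out=[]
    for n in names:
        p=ps[n]
        pts=[]
        for z in(q[2],q[2]-.03):
            for a in th: pts.append(pix(p,[q[0]+.063*np.cos(a),q[1]+.063*np.sin(a),z]))
        H=cv2.convexHull(np.array(pts,np.float32))
        out+=[cv2.pointPolygonTest(H,tuple(map(float,c)),True) for c in p["hull"]]
    return np.array(out)
for nm in(("wrist","top"),("wrist",),("top",)):
    s=least_squares(lambda q:res(q,nm),[.556,-.024,.1],x_scale=.01,diff_step=1e-3,loss="soft_l1");print(nm,s.x.round(4),np.std(s.fun))
cv2.imwrite("pics/cc.png",np.hstack(crops))
E
python3 m.py
```

```text
wrist origin 163 119 scale 2.6666666666666665
top origin 236 177 scale 5.0
('wrist', 'top') [ 0.5594 -0.0258  0.1022] 0.4594609393614901
('wrist',) [ 0.5591 -0.0259  0.1029] 0.37490619653591745
('top',) [ 0.5612 -0.0256  0.0903] 0.14915924248311585
```

View pics/cc.png

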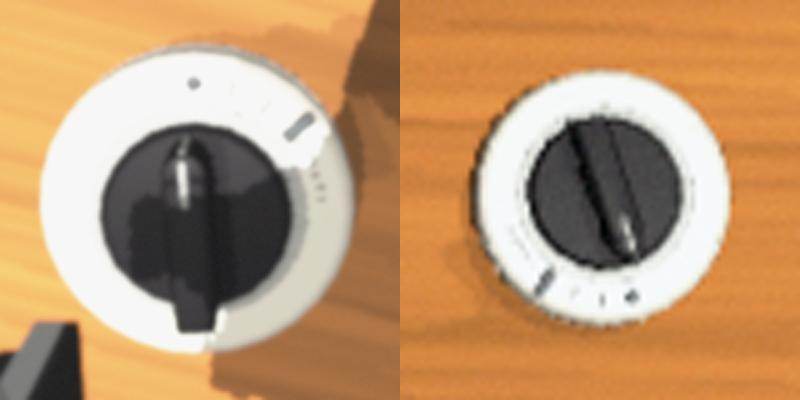

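Wrist crop: pip at (194,84), bar at (299,125), steel line on the nose from (184,145) to (184,205). Top crop: pip at (231,297), bar at (145,282).

```bash
cat >> m.py <<'E'
c=np.array([.5594,-.0258])
def loc(n,u,v,z):
    o=O[n];s=200/o[2];q=ray(ps[n],o[0]+u/s-.5,o[1]+v/s-.5,z)[:2]-c
    return q.round(4),np.hypot(*q).round(4),np.degrees(np.arctan2(q[1],q[0])).round(1)%360
for z in(.098,.102): print([loc("wrist",194,84,z),loc("wrist",299,125,z),loc("top",231,297,z),loc("top",145,282,z)])
# bar grip: foot at nose on skirt z~.112; top far-end edges z~.142
print("nose",loc("wrist",186,138,.125),"rear top corners",loc("wrist",178,331,.142),loc("wrist",215,331,.142))
print(r.observe()["position"],R.from_quat(r.observe()["tcp_rot"][[1,2,3,0]]).as_matrix()[:,1])
E
python3 m.py | tail -3
```

```text
[(array([-0.049 , -0.0128]), np.float64(0.0506), np.float64(194.6)), (array([-0.0439,  0.0303]), np.float64(0.0534), np.float64(145.4)), (array([-0.0494, -0.0116]), np.float64(0.0507), np.float64(193.2)), (array([-0.0426,  0.0304]), np.float64(0.0524), np.float64(144.5))]
nose (array([-0.0332, -0.0102]), np.float64(0.0348), np.float64(197.1)) rear top corners (array([0.0337, 0.0043]), np.float64(0.034), np.float64(7.4)) (array([0.0302, 0.0174]), np.float64(0.0349), np.float64(30.0))
[ 0.5184851  -0.00990433  0.2974389 ] [-2.58425016e-01  9.66031317e-01 -7.55835026e-05]
```

Heights and radii check out (pip 51 mm, bar 53 mm from the axis). The timer centre is at (0.5594,-0.0258) with its top at about 0.101. The nose points to 198°, so I need +3° of spin before descending.

>>> {"name": "send_rows", "arguments": {
  "moves": [
    {"hand":50,"translation":[20,-8,-20],"spin":1.5},
    {"hand":50,"translation":[21,-8,-20],"spin":1.5},
    {"hand":50,"translation":[0,0,-35],"spin":0},
    {"hand":50,"translation":[0,0,-35],"spin":0},
    {"hand":50,"translation":[0,0,-30],"spin":0},
    {"hand":50,"translation":[0,0,-22],"spin":0},
    {"hand":50,"translation":[0,0,-20],"spin":0},
    {"hand":50,"translation":[0,0,0],"spin":0}
  ]
}}

```text
clock: 3.8
position: [0.5578, -0.0259, 0.113]
tcp_rot: [-0.002, -0.156, 0.988, 0.001]
ft_force: [-0.2, 0.2, 1.0]
gripper_width: 0.05
gripper_force: 0.0
```

```bash
python3 - <<'E'
from h import *
p=shot("wrist");save(p,"w2.png");s=r.observe();print(s["position"],s["ft_force"])
E
```

```text
[ 0.55874856 -0.02608856  0.11461641] [-0.26703961  0.48697163  1.0176613 ]
```

View pics/w2.png

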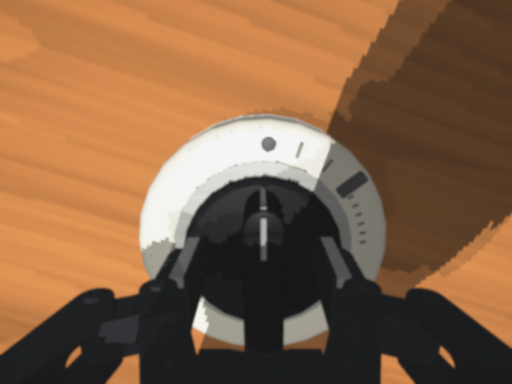

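The grip bar (column 264) is centred between the fingers (columns 190 and 338) and aligned with them. Closing now.

>>> {"name": "send_rows", "arguments": {
  "moves": [
    {"hand":10,"translation":[0,0,0],"spin":0},
    {"hand":10,"translation":[0,0,0],"spin":0},
    {"hand":10,"translation":[0,0,0],"spin":0},
    {"hand":10,"translation":[0,0,0],"spin":0},
    {"hand":10,"translation":[0,0,0],"spin":0},
    {"hand":10,"translation":[0,0,0],"spin":0},
    {"hand":10,"translation":[0,0,0],"spin":0},
    {"hand":10,"translation":[0,0,0],"spin":0}
  ],
  "squeeze": 60
}}

```text
clock: 4.65
position: [0.5598, -0.0243, 0.1169]
tcp_rot: [0.001, -0.157, 0.988, 0.002]
ft_force: [-4.0, 9.9, 8.9]
gripper_width: 0.015
gripper_force: 58.9
```

```bash
cat > o.py <<'E'
from rig import r
import numpy as np
s=r.observe();q=s["tcp_rot"];w,x,y,z=q
print(s["clock"],s["position"].round(4),"yawY",np.degrees(np.arctan2(1-2*(x*x+z*z),2*(x*y-w*z))).round(2),s["ft_force"].round(2),s["wrist_torque"].round(3),s["gripper_width"].round(4),s["gripper_force"])
E
python3 o.py
```

```text
Traceback (most recent call last):
  File "o.py", line 4, in <module>
    print(s["clock"],s["position"].round(4),"yawY",np.degrees(np.arctan2(1-2*(x*x+z*z),2*(x*y-w*z))).round(2),s["ft_force"].round(2),s["wrist_torque"].round(3),s["gripper_width"].round(4),s["gripper_force"])
                                                                                                                                                                ^^^^^^^^^^^^^^^^^^^^^^^^
AttributeError: 'float' object has no attribute 'round'
```

>>> {"name": "send_rows", "arguments": {
  "moves": [
    {"hand":10,"translation":[-0.5,1.5,2],"spin":0},
    {"hand":10,"translation":[0,0,2],"spin":0},
    {"hand":10,"translation":[0,0,2],"spin":0},
    {"hand":10,"translation":[0,0,2],"spin":0},
    {"hand":10,"translation":[0,0,2],"spin":0},
    {"hand":10,"translation":[0,0,2],"spin":0},
    {"hand":10,"translation":[0,0,0],"spin":0},
    {"hand":10,"translation":[0,0,0],"spin":0}
  ]
}}

```text
clock: 5.45
position: [0.5597, -0.0242, 0.128]
tcp_rot: [0.001, -0.156, 0.988, 0.001]
ft_force: [2.1, 6.2, -0.1]
gripper_width: 0.0148
gripper_force: 59.0
```

```bash
sed -i 's/s\["gripper_width"\].round(4)/round(s["gripper_width"],4)/' o.py; python3 o.py
```

```text
5.45 [ 0.5597 -0.0242  0.128 ] yawY 107.97 [ 2.14  6.19 -0.12] [ 1.133 -0.345  0.082] 0.0148 59.03562068939209
```

>>> {"name": "send_rows", "arguments": {
  "moves": [
    {"hand":10,"translation":[0,1,0],"spin":-3},
    {"hand":10,"translation":[0,0,0],"spin":-7},
    {"hand":10,"translation":[0,0,0],"spin":-7},
    {"hand":10,"translation":[0,0,0],"spin":-7},
    {"hand":10,"translation":[0,0,0],"spin":-7},
    {"hand":10,"translation":[0,0,0],"spin":-7},
    {"hand":10,"translation":[0,0,0],"spin":-7},
    {"hand":10,"translation":[0,0,0],"spin":-5}
  ]
}}

```text
clock: 6.25
position: [0.5596, -0.0244, 0.128]
tcp_rot: [0.001, 0.279, 0.96, -0.0]
ft_force: [0.8, 0.4, 0.7]
gripper_width: 0.0153
gripper_force: 59.3
```

```bash
python3 - <<'E'
from h import *
p=shot("wrist");save(p,"w3.png")
E
python3 o.py
```

```text
6.3 [ 0.5596 -0.0244  0.1279] yawY 57.42 [0.69 0.44 0.96] [-0.074 -0.139 -0.073] 0.0149 59.312227964401245
```

View pics/w3.png

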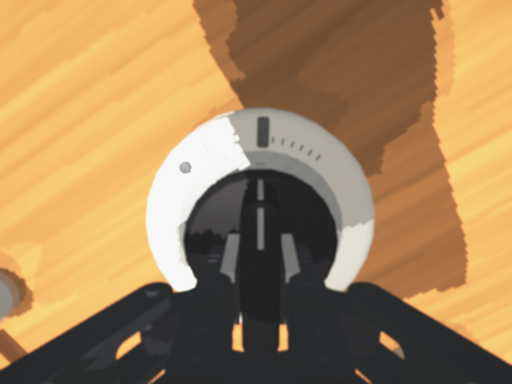

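The nose line (column 261) is just at the bar (column 263), and the force reads near zero. I'll lower it gently onto the catch plate.

>>> {"name": "send_rows", "arguments": {
  "moves": [
    {"hand":10,"translation":[0,0,-1],"spin":-1},
    {"hand":10,"translation":[0,0,-1],"spin":-1},
    {"hand":10,"translation":[0,0,-1],"spin":0},
    {"hand":10,"translation":[0,0,-1],"spin":0},
    {"hand":10,"translation":[0,0,-1],"spin":0},
    {"hand":10,"translation":[0,0,-0.5],"spin":0},
    {"hand":10,"translation":[0,0,0],"spin":0},
    {"hand":10,"translation":[0,0,0],"spin":0}
  ]
}}

```text
clock: 7.1
position: [0.5597, -0.0244, 0.1233]
tcp_rot: [0.001, 0.293, 0.956, -0.0]
ft_force: [-1.6, -2.1, 16.8]
gripper_width: 0.0153
gripper_force: 61.8
```

```bash
python3 o.py
```

```text
7.1 [ 0.5597 -0.0244  0.1233] yawY 55.97 [-1.63 -2.12 16.77] [-0.398  0.839 -0.056] 0.0153 61.81309461593628
```

>>> {"name": "send_rows", "arguments": {
  "moves": [
    {"hand":10,"translation":[0,0,0.5],"spin":0},
    {"hand":10,"translation":[0,0,0],"spin":0},
    {"hand":10,"translation":[0,0,0],"spin":-0.5},
    {"hand":10,"translation":[0,0,0],"spin":-0.5},
    {"hand":10,"translation":[0,0,0],"spin":-0.5},
    {"hand":10,"translation":[0,0,0],"spin":-0.5},
    {"hand":10,"translation":[0,0,0],"spin":-0.5},
    {"hand":10,"translation":[0,0,0],"spin":-0.5}
  ]
}}

```text
clock: 7.9
position: [0.5597, -0.0244, 0.1235]
tcp_rot: [0.001, 0.318, 0.948, -0.0]
ft_force: [-1.4, -2.9, 14.2]
gripper_width: 0.0149
gripper_force: 61.2
```

```bash
python3 o.py
```

```text
7.9 [ 0.5597 -0.0244  0.1235] yawY 52.98 [-1.36 -2.91 14.16] [-0.596  0.722  0.312] 0.0149 61.237066984176636
```

>>> {"name": "send_rows", "arguments": {
  "moves": [
    {"hand":10,"translation":[0,0,1.1],"spin":0},
    {"hand":10,"translation":[0,0,0],"spin":-0.5},
    {"hand":10,"translation":[0,0,0],"spin":-0.5},
    {"hand":10,"translation":[0,0,0],"spin":-0.5},
    {"hand":10,"translation":[0,0,0],"spin":-0.5},
    {"hand":10,"translation":[0,0,0],"spin":-0.5},
    {"hand":10,"translation":[0,0,0],"spin":-0.5},
    {"hand":10,"translation":[0,0,0],"spin":-0.5}
  ]
}}

```text
clock: 8.7
position: [0.5595, -0.0244, 0.1239]
tcp_rot: [0.001, 0.347, 0.938, -0.0]
ft_force: [-0.2, -2.0, 6.6]
gripper_width: 0.0147
gripper_force: 60.3
```

```bash
python3 o.py
```

```text
8.7 [ 0.5595 -0.0244  0.1239] yawY 49.43 [-0.15 -2.03  6.64] [-0.783  0.115  0.153] 0.0147 60.31846225261688
```

>>> {"name": "send_rows", "arguments": {
  "moves": [
    {"hand":10,"translation":[0,0,-0.4],"spin":-0.6},
    {"hand":10,"translation":[0,0,0],"spin":-0.6},
    {"hand":10,"translation":[0,0,0],"spin":-0.6},
    {"hand":10,"translation":[0,0,0],"spin":-0.6},
    {"hand":10,"translation":[0,0,0],"spin":-0.6},
    {"hand":10,"translation":[0,0,0],"spin":-0.6},
    {"hand":10,"translation":[0,0,0],"spin":-0.6},
    {"hand":10,"translation":[0,0,0],"spin":-0.6}
  ]
}}

```text
clock: 9.5
position: [0.5596, -0.0244, 0.1236]
tcp_rot: [0.001, 0.386, 0.923, -0.0]
ft_force: [0.5, -3.9, 9.6]
gripper_width: 0.0151
gripper_force: 60.6
```

```bash
python3 o.py
```

```text
9.5 [ 0.5596 -0.0244  0.1236] yawY 44.63 [ 0.54 -3.85  9.55] [-0.834  0.406  0.181] 0.0151 60.64413070678711
```

>>> {"name": "send_rows", "arguments": {
  "moves": [
    {"hand":10,"translation":[0,0,0],"spin":-0.6},
    {"hand":10,"translation":[0,0,0],"spin":-0.6},
    {"hand":10,"translation":[0,0,0],"spin":-0.6},
    {"hand":10,"translation":[0,0,0],"spin":-0.6},
    {"hand":10,"translation":[0,0,0],"spin":-0.6},
    {"hand":10,"translation":[0,0,0],"spin":-0.6},
    {"hand":10,"translation":[0,0,0],"spin":-0.6},
    {"hand":10,"translation":[0,0,0],"spin":-0.6}
  ]
}}

```text
clock: 10.3
position: [0.5595, -0.0244, 0.1236]
tcp_rot: [0.001, 0.424, 0.906, -0.0]
ft_force: [0.2, -4.1, 10.3]
gripper_width: 0.0151
gripper_force: 60.7
```

```bash
python3 o.py
```

```text
10.3 [ 0.5595 -0.0244  0.1236] yawY 39.83 [ 0.18 -4.13 10.3 ] [-0.743  0.378  0.136] 0.0151 60.66793620586395
```

>>> {"name": "send_rows", "arguments": {
  "moves": [
    {"hand":10,"translation":[0,0,0],"spin":-0.6},
    {"hand":10,"translation":[0,0,0],"spin":-0.6},
    {"hand":10,"translation":[0,0,0],"spin":-0.6},
    {"hand":10,"translation":[0,0,0],"spin":-0.6},
    {"hand":10,"translation":[0,0,0],"spin":-0.6},
    {"hand":10,"translation":[0,0,0],"spin":-0.6},
    {"hand":10,"translation":[0,0,0],"spin":-0.6},
    {"hand":10,"translation":[0,0,0],"spin":-0.6}
  ]
}}

```text
clock: 11.1
position: [0.5595, -0.0244, 0.1236]
tcp_rot: [0.001, 0.462, 0.887, -0.0]
ft_force: [-0.4, -3.2, 9.1]
gripper_width: 0.0148
gripper_force: 60.6
```

```bash
python3 o.py
```

```text
11.1 [ 0.5595 -0.0244  0.1236] yawY 35.03 [-0.44 -3.25  9.14] [-0.721  0.447  0.19 ] 0.0148 60.64873516559601
```

>>> {"name": "send_rows", "arguments": {
  "moves": [
    {"hand":10,"translation":[0,0,0],"spin":-0.6},
    {"hand":10,"translation":[0,0,0],"spin":-0.6},
    {"hand":10,"translation":[0,0,0],"spin":-0.6},
    {"hand":10,"translation":[0,0,0],"spin":-0.6},
    {"hand":10,"translation":[0,0,0],"spin":-0.6},
    {"hand":10,"translation":[0,0,0],"spin":-0.6},
    {"hand":10,"translation":[0,0,0],"spin":-0.6},
    {"hand":10,"translation":[0,0,0],"spin":-0.6}
  ]
}}

```text
clock: 11.9
position: [0.5594, -0.0244, 0.1234]
tcp_rot: [0.001, 0.498, 0.867, -0.0]
ft_force: [-0.7, -3.8, 4.9]
gripper_width: 0.0148
gripper_force: 60.0
```

```bash
python3 o.py
```

```text
11.9 [ 0.5594 -0.0244  0.1234] yawY 30.22 [-0.75 -3.79  4.93] [-0.797 -0.024  0.099] 0.0148 59.99034941196442
```

The force has fallen and z has started to sink, so the notch is here. I'll stop turning and press lightly.

>>> {"name": "send_rows", "arguments": {
  "moves": [
    {"hand":10,"translation":[0,0,0],"spin":0},
    {"hand":10,"translation":[0,0,-0.3],"spin":0},
    {"hand":10,"translation":[0,0,-0.3],"spin":0},
    {"hand":10,"translation":[0,0,0],"spin":0},
    {"hand":10,"translation":[0,0,0],"spin":0},
    {"hand":10,"translation":[0,0,0],"spin":0},
    {"hand":10,"translation":[0,0,0],"spin":0},
    {"hand":10,"translation":[0,0,0],"spin":0}
  ]
}}

```text
clock: 12.7
position: [0.5594, -0.0243, 0.1224]
tcp_rot: [0.0, 0.498, 0.867, -0.0]
ft_force: [1.5, -5.2, 3.1]
gripper_width: 0.0151
gripper_force: 59.7
```

```bash
python3 o.py
```

```text
12.7 [ 0.5594 -0.0243  0.1224] yawY 30.23 [ 1.5  -5.22  3.12] [-1.12  -0.294 -0.077] 0.0151 59.68908905982971
```

>>> {"name": "send_rows", "arguments": {
  "moves": [
    {"hand":10,"translation":[0,0,-0.7],"spin":0},
    {"hand":10,"translation":[0,0,-0.7],"spin":0},
    {"hand":10,"translation":[0,0,-0.7],"spin":0},
    {"hand":10,"translation":[0,0,-0.7],"spin":0},
    {"hand":10,"translation":[0,0,-0.7],"spin":0},
    {"hand":10,"translation":[0,0,-0.7],"spin":0},
    {"hand":10,"translation":[0,0,0],"spin":0},
    {"hand":10,"translation":[0,0,0],"spin":0}
  ]
}}

```text
clock: 13.5
position: [0.5594, -0.0243, 0.1184]
tcp_rot: [0.0, 0.498, 0.867, -0.0]
ft_force: [1.4, -4.5, 5.1]
gripper_width: 0.0149
gripper_force: 59.9
```

```bash
python3 o.py
```

```text
13.5 [ 0.5594 -0.0243  0.1184] yawY 30.22 [ 1.39 -4.55  5.11] [-1.073 -0.275 -0.215] 0.0149 59.920966029167175
```

>>> {"name": "send_rows", "arguments": {
  "moves": [
    {"hand":10,"translation":[0,0,-0.7],"spin":0},
    {"hand":10,"translation":[0,0,-0.7],"spin":0},
    {"hand":10,"translation":[0,0,-0.7],"spin":0},
    {"hand":10,"translation":[0,0,-0.5],"spin":0},
    {"hand":10,"translation":[0,0,-0.5],"spin":0},
    {"hand":10,"translation":[0,0,0],"spin":0},
    {"hand":10,"translation":[0,0,0],"spin":0},
    {"hand":10,"translation":[0,0,0],"spin":0}
  ]
}}

```text
clock: 14.3
position: [0.5595, -0.0243, 0.1169]
tcp_rot: [0.001, 0.498, 0.867, -0.0]
ft_force: [-5.3, -4.0, 22.0]
gripper_width: 0.015
gripper_force: 62.7
```

```bash
python3 o.py
```

```text
14.3 [ 0.5595 -0.0243  0.1169] yawY 30.22 [-5.28 -3.95 22.02] [-0.917  1.066 -0.197] 0.015 62.66888201236725
```

Home height matches the start (0.1169) and the lower stop is firm. I'll release while still pressing lightly, then withdraw.

>>> {"name": "send_rows", "arguments": {
  "moves": [
    {"hand":10,"translation":[0,0,-0.3],"spin":0},
    {"hand":10,"translation":[0,0,0.5],"spin":0},
    {"hand":10,"translation":[0,0,0.5],"spin":0},
    {"hand":50,"translation":[0,0,0],"spin":0},
    {"hand":50,"translation":[0,0,0],"spin":0},
    {"hand":50,"translation":[0,0,0],"spin":0},
    {"hand":50,"translation":[0,0,0],"spin":0},
    {"hand":50,"translation":[0,0,0],"spin":0}
  ]
}}

```text
clock: 15.1
position: [0.5589, -0.0236, 0.1155]
tcp_rot: [-0.0, 0.498, 0.867, -0.0]
ft_force: [0.2, 0.9, -0.7]
gripper_width: 0.0502
gripper_force: 0.0
```

```bash
python3 o.py
```

```text
15.1 [ 0.5589 -0.0236  0.1155] yawY 30.25 [ 0.22  0.9  -0.69] [ 0.04  -0.024 -0.033] 0.0502 0.0
```

>>> {"name": "send_rows", "arguments": {
  "moves": [
    {"hand":50,"translation":[0,0,10],"spin":0},
    {"hand":50,"translation":[0,0,25],"spin":0},
    {"hand":50,"translation":[0,0,30],"spin":0},
    {"hand":50,"translation":[0,0,35],"spin":0},
    {"hand":50,"translation":[-5,0,40],"spin":0},
    {"hand":50,"translation":[-20,0,30],"spin":0},
    {"hand":50,"translation":[-20,0,0],"spin":0},
    {"hand":50,"translation":[0,0,0],"spin":0}
  ]
}}

```text
clock: 15.9
position: [0.5129, -0.0238, 0.2878]
tcp_rot: [0.001, 0.498, 0.867, 0.0]
ft_force: [-0.2, -0.0, -0.2]
gripper_width: 0.0499
gripper_force: 0.0
```

```bash
python3 - <<'E'
from h import *
p=shot("wrist");q=shot("scene");b=cv2.imread("pics/scene1.png")
u,v=map(int,pix(q,[.559,-.025,.1]))
cr=lambda i:cv2.resize(i[v-35:v+35,u-35:u+35],(384,384),interpolation=cv2.INTER_CUBIC)
u2,v2=map(int,pix(p,[.559,-.025,.1]));print(u2,v2)
cv2.imwrite("pics/f1.png",cv2.resize(np.hstack([cr(b),cr(np.ascontiguousarray(q["color"][:,:,::-1]))]),(600,300)))
cv2.imwrite("pics/f2.png",np.vstack([cv2.imread("pics/f1.png"),cv2.resize(np.ascontiguousarray(p["color"][:,:,::-1]),(600,300))]))
E
python3 o.py
```

```text
297 188
16.0 [ 0.5142 -0.0238  0.2864] yawY 30.23 [ 0.75  0.05 -0.56] [-0.01   0.005  0.046] 0.0502 0.0
```

View pics/f2.png

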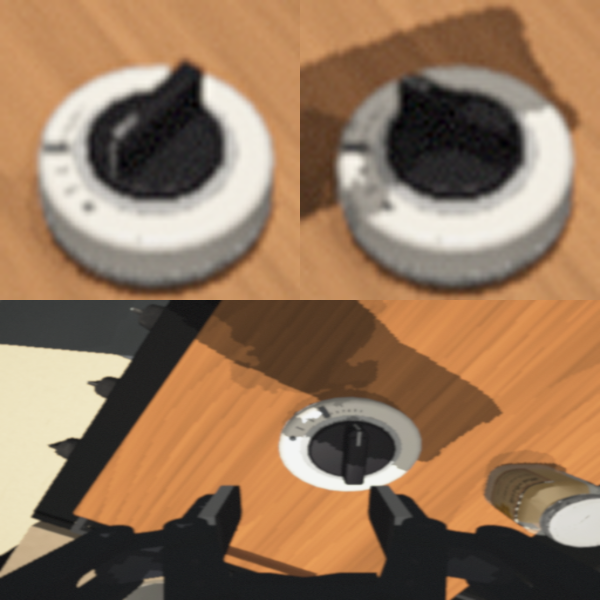

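The before and after crops show the skirt at the same height. In the lower crop the knob now points past the bar, which sits near (320,412). The gripper is clear, so I'm handing in.

```bash
python3 -c "
from rig import r
print(r.job_done())"
```

```text
the job is handed in; nothing more can be done
None
```

The timer is set and handed in at about 16 s: I pulled the knob up, turned it clockwise past the bar, felt the notch at about 1.3 rad and pressed it home at its starting height; the jar, can and shaker were not touched.

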